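# Seat the tail-light lens and crack the gasket case

### The arm

A 6-joint arm with a two-finger parallel gripper is mounted at the origin on the work surface. World frame = base frame: x ahead of the robot, y to its left, z up, the work surface at z = 0. Lengths are in m, angles in rad, forces in N, time in s.
With the tool pointing down it reaches from about 0.275 to 0.875 m from the base axis. Payload 12.5 kg.
Tool frame: the origin (TCP) lies on the centre line of the jaws, within the pads' length; the fingertips stand 17 mm ahead of it and the grasp point (between the pads) lies 2 mm behind it (env.finger_overhang is the distance from the TCP to the fingertips, in m); z points along the fingers, y is the line along which they close (so a half turn about z gives the same grasp; the last joint's range is limited). The gripper opens to 85 mm and grips with 20 to 120 N. Pads are 22 mm wide; open, the fingers measure 114 mm over their backs; the gripper's body (76 mm by 85 mm) begins 54 mm behind the grasp point. The pads swing forward as they close: fully open they stand 13 mm farther back than shut.
Start: joints at [-1.386, 0.351, 1.652, -0, 1.139, -0.085], TCP at [0.147, -0.53, 0.248] pointing down, gripper open.
Joint ranges: [-2.75, 2.75], [-0.79, 2.1], [0.01, 2.65], [-1.57, 4.71], [0.07, 3.14], [-2.87, 2.87]. Speed limits (rad/s): [2.22, 2.22, 2.79, 3.14, 3.14, 3.14].

### API

Orientations are given as a rotation vector (axis times angle).
In Python, from rig import env gives the robot as it stands.
- The arm moves only by the shell command python3 -m inch 'ROWS' [FORCE]. ROWS is JSON, a list that holds one entry, the list of rows, each a list of 7 numbers: the shift along the tool's x, y, z in units of 25 mm (1.0 is 25 mm), then the turn, a rotation vector about the tool's x, y, z in units of 5 degrees (1.0 is 5 degrees), then the finger opening in mm, from 0 to 85.4. In form: [[[tx, ty, tz, wx, wy, wz, jaw], ...]]. A call has 1 to 12 rows; each row is the pose to reach, as a shift and turn from the pose commanded when the call began, along the tool's axes at that moment; what a row does not reach only later rows make up. A row lasts 1/12 s, in which the tool goes at most 41.7 mm and 7.16 degrees, less where a joint would pass 70% of its speed; a pose out of reach is approached as far as the arm can. A call with a gripper value outside its range is refused whole. The fingers move at their own pace and stop on an object; FORCE is the grip in N (left out, the last holds). Time passes only in rows, so rows that repeat a pose let the fingers close. It gives the time, the measured TCP pose, the force, the opening and the grip force at its end, in the units of the state.
- env.get_obs(): the state, without advancing time (a new reading comes with each control period).
- env.grab_frame(name): name is "scene" or "top" or "wrist"; returns a dict with "img" (480x640x3 uint8, red, green, blue), "depth" (480x640 float32, m along the optical axis (not along the pixel's ray), 0 where there is no reading), "fx", "fy", "cx", "cy" (pixels), "rvec" (rotation vector, rad) and "tvec" (3), from world to camera coordinates, as OpenCV has them; the wrist camera has in their place "hand_eye" (4x4, takes a point from camera to tool coordinates, whose origin is the TCP and whose axes are the flange's). Camera axes: x right, y down, z forward; pixel columns grow to the right and rows downward; lengths in m; the calibration is good to about 2 mm. A picture is of the moment at which its call begins: read the wrist's pose just before it.
- env.job_done(): hands the job in; it is judged then, once.
Trained networks look in the newest picture that a camera, given by its name, has taken for a name from the list of things; names that differ only in an ending like _2 or _b are one class to them, and where a whole thing is asked for, a point or a joint stands for the part that bears it (a point fixed in the world has none). Each returns a list of dicts, best first, with "p" (0 to 1); they miss things now and then, are a little off and sometimes report something else, mostly with a low value. They report only what shows in the picture. A call takes as long as a camera call. They do not tell look-alikes from the thing itself.
- env.search_frame(label, camera): "xyz" ([x, y, z] in m, in world coordinates, good to about 4 mm: the middle of the surface that is visible of it).
- env.silhouettes(label, camera): "region" (480x640 bool, what is visible of it).
- env.landmark_of(label, camera): "xyz" ([x, y, z] in m, in world coordinates, good to about 4 mm: a listed point, or the origin of a listed thing).
The state is a dict: "t": time; "q": joint angles; "joint_velocities": joint speeds; "joint_efforts": joint torques, N m; "eef_pos": TCP position; "tool_rot": TCP orientation; "ft_force": force on the tool from outside, world axes, zero at the start; "moment": the same for the moment, N m; "width": finger opening in m; "grasp_force": force on a finger pad.
Only numpy, scipy, OpenCV 4.12 (cv2) and the standard library are available. Lean on these libraries where they do the work, as an engineer would, in place of code of your own. Each camera call takes 0.05 s, during which the arm holds its last target. There are 200 camera calls.

### The job

Take the red tail-light lens off its sloping rest, seat it fully home and level in the round pocket of the blue jig with its hollow side up, and let go of it. Then pull the stuck lid of the black gasket case free (the yellow fin is its handle) without letting it fly wide open, and finish still holding the lid slightly open, its front edge about 4 cm up, so that I can slip the gasket out; leave the lens seated and the other things on the bench where they are.

Things in the scene. Friction and masses are not known exactly. Their poses are not given: they have to be found in the camera images.
- lens_mid (a point): Centre (half-way up, on the axis) of the loose red tail-light lens: a round cup 60 mm in diameter and 42 mm high, wall 4 mm, about 70 g. Its z axis points out of the open hollow side. The closed face is a flat 44 mm circle that widens in a cone to the full 60 mm diameter over the first 10 mm of height. It starts with its closed face on the sloping rest, hollow side up and towards the robot, its axis 0.4 rad off vertical.
- stand: Fixed aluminium sloping rest, 84 x 84 mm, origin under the centre of its foot. Its plate slopes about the rest's y axis by 0.4 rad, low side towards its -x, upper edge 50 mm above the bench; the plate's middle is 34 mm above the bench, where the lens stands. A 16 mm lip runs along y at the low edge and keeps the lens from sliding; the sides (+y, -y) are open.
- jig_hole0 (a point): Centre of the mouth (at the top face) of the round pocket in the fixed blue jig, z axis up. Pocket 63 mm in diameter, 16 mm deep, flat bottom. A seated lens stands 26 mm out of it.
- jig: The fixed blue jig block, 100 x 100 x 22 mm, origin under its centre, z up; pocket in the middle.
- lid_grip (a point): Grip point on the yellow fin standing on the front of the case's lid: fin 14 mm thick (along this point's y axis), 40 mm long (along x), top 14 mm above this point, lid's top face 24 mm below this point. The point turns with the lid: shut, z is up, and x points from the front of the case to the hinge at the back.
- lid_hinge (a point): A point on the lid's hinge axis, in the middle of the case's back top edge, 80 mm above the bench; the hinge axis is this point's y axis. The fin's grip point is 175 mm in front of it and 38 mm above it when shut. The case is fixed black plastic, 200 x 200 x 80 mm, closed height 94 mm.
- lid (a joint): Opening angle of the case's lid, rad: 0 shut, grows as its front edge rises, stops at 1.0. The sticky gasket needs roughly 15 N of upward pull at the fin at first; the pull drops within the first 10 to 15 mm of lift, then only the lid's weight (about 2 N at the fin) remains. The lid falls shut if let go. Its front edge is 200 mm from the hinge, so 0.2 rad is about 4 cm.
- torque_wrench: Bystander: loose steel torque wrench, 350 mm long along its x, 38 mm high at the head; origin under it. Leave alone.
- footpeg: Bystander: loose aluminium footpeg, 110 x 32 x 24 mm. Leave alone.
- amber_lens: Bystander: loose orange indicator lens, solid dome 48 mm across, 31 mm high. Not the red lens; leave alone.
- grease_jar: Bystander: loose jar with green cap, 60 mm across, 55 mm high. Leave alone.
- screwdriver: Bystander: loose screwdriver, 190 mm. Leave alone.
- collar: Bystander: loose steel collar, 44 mm across, 18 mm high. Leave alone.
There are look-alikes about, which are no part of the job. Of the things like the jig, leave any that is white; of the rest the larger one is meant.

How it is judged:
By the outcome, as a careful person would: the job done as asked, in the order asked, and still so for the second after the job is handed in, while the arm keeps its last pose, push and grip.
It also fails if it takes over 54 s, if anything falls off the work surface, if the arm or the gripper's body presses on something with over 40 N, if the wrist force passes 120 N, or if a joint passes its speed limit or range.

## Working session

There is one attempt and no reset: what is moved stays moved. The work goes in short steps, Python scripts to look and compute and a shell command to move; the robot and the scene stay as the last step left them, time stands still between calls to the robot, and variables do not carry over. Pictures are saved under pics/ and viewed, at most 10 in all, crops included, and the job is handed in when it is done.

```bash
ls; mkdir -p pics
cat > h.py <<'E'
import numpy as np, cv2
from rig import env
from scipy.spatial.transform import Rotation as R
np.set_printoptions(precision=4, suppress=True)
def grab(c):
    o=env.get_obs(); f=env.grab_frame(c)
    if 'hand_eye' in f:
        T=np.eye(4);T[:3,:3]=R.from_rotvec(o['tool_rot']).as_matrix();T[:3,3]=o['eef_pos'];M=T@f['hand_eye']
    else:
        W=np.eye(4);W[:3,:3]=R.from_rotvec(np.ravel(f['rvec'])).as_matrix();W[:3,3]=np.ravel(f['tvec']);M=np.linalg.inv(W)
    f['M']=M; return f
def cloud(f):
    v,u=np.mgrid[:480,:640];d=f['depth']
    P=np.stack([(u-f['cx'])/f['fx']*d,(v-f['cy'])/f['fy']*d,d],-1)
    P=P@f['M'][:3,:3].T+f['M'][:3,3]; P[d==0]=np.nan
    return P
def save(f,n): cv2.imwrite('pics/'+n+'.png',f['img'][:,:,::-1])
def rel(pos,Rm):
    """shift/turn in row units from current measured pose to target"""
    o=env.get_obs();A=R.from_rotvec(o['tool_rot'])
    return A.inv().apply(np.array(pos)-o['eef_pos'])/.025, np.degrees((A.inv()*R.from_matrix(Rm)).as_rotvec())/5
E
python3 - <<'E'
from h import *
o=env.get_obs();print(o['t'],o['eef_pos'],o['tool_rot'],o['q'],env.finger_overhang)
print(R.from_rotvec(o['tool_rot']).as_matrix())
f={}
for c in('scene','top'):
    f[c]=grab(c);save(f[c],c+'0')
    for l in['lens_mid','stand','jig_hole0','jig','lid_grip','lid_hinge']:
        print(c,l,[(np.round(d['xyz'],3).tolist(),round(d['p'],2)) for d in env.landmark_of(l,c)])
E
```

```text
pics
0.0 [ 0.1466 -0.5298  0.2478] [-3.1119 -0.4223  0.0001] [-1.3856  0.3512  1.6525  0.      1.1391 -0.0846] 0.017
[[ 0.9638  0.2665 -0.0002]
 [ 0.2665 -0.9638  0.0012]
 [ 0.0001 -0.0012 -1.    ]]
scene lens_mid [([0.507, -0.307, 0.054], 0.77)]
scene stand [([0.512, -0.309, 0.003], 0.64)]
scene jig_hole0 [([0.484, -0.062, 0.021], 0.96), ([0.324, -0.184, 0.024], 0.78), ([0.396, 0.107, 0.014], 0.63)]
scene jig [([0.4, 0.109, 0.001], 0.89), ([0.321, -0.188, -0.005], 0.88), ([0.48, -0.059, 0.002], 0.66), ([0.38, 0.338, 0.002], 0.39)]
scene lid_grip [([0.542, 0.228, 0.116], 0.79)]
scene lid_hinge [([0.711, 0.259, 0.08], 0.56), ([0.507, -0.308, 0.054], 0.5), ([0.662, -0.417, -0.001], 0.32)]
top lens_mid [([0.504, -0.302, 0.053], 0.61)]
top stand [([0.512, -0.307, -0.002], 0.7)]
top jig_hole0 [([0.403, 0.105, 0.02], 0.97), ([0.319, -0.188, 0.02], 0.57)]
top jig [([0.399, 0.107, 0.004], 0.81), ([0.32, -0.188, -0.002], 0.71), ([0.487, -0.055, 0.002], 0.58)]
top lid_grip [([0.538, 0.227, 0.117], 0.91), ([0.503, -0.308, 0.055], 0.59)]
top lid_hinge [([0.711, 0.26, 0.081], 0.55)]
```

View pics/top0.png

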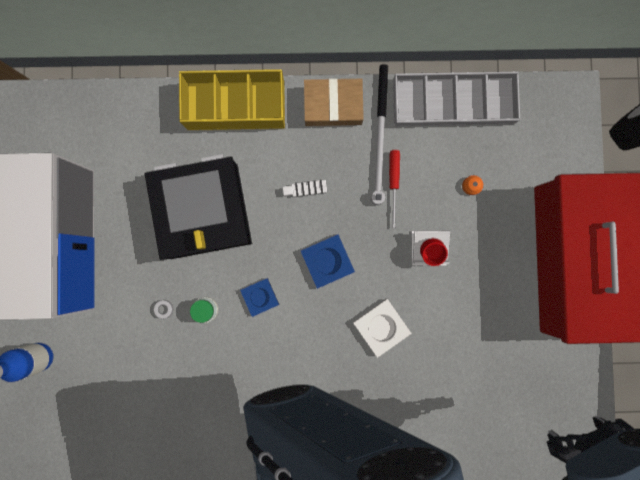

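View pics/scene0.png

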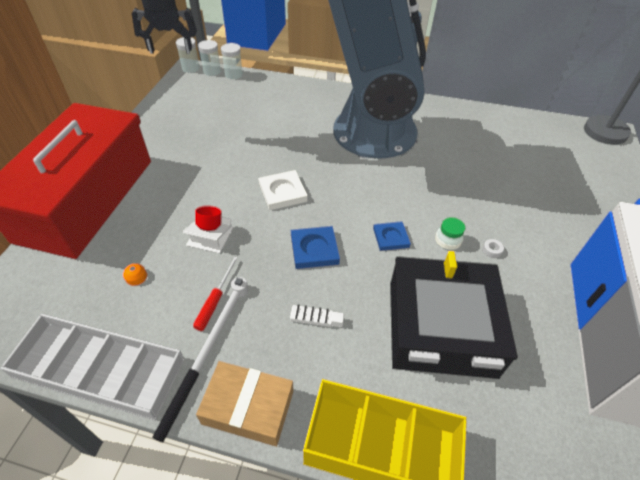

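The top view shows the large blue jig (the target) at (327,261), the small blue one at (260,297), and the white one at (382,327). The red lens on its rest is at (433,252) and the yellow fin at (199,239). The scene view agrees.

Run:
```python
from h import *
f=grab('top');P=cloud(f);I=f['img'].astype(int);r,g,b=I[...,0],I[...,1],I[...,2];z=P[...,2]
near=lambda x,y,s:(abs(P[...,0]-x)<s)&(abs(P[...,1]-y)<s)
m=near(.484,-.06,.09)&(abs(z-.022)<.006)&(b>r+40)
q=P[m][:,:2];print('jig',m.sum(),cv2.minAreaRect((q*1000).astype(np.float32)))
m=near(.51,-.307,.075)&(r-g<40)&(z>.012)&(z<.055)
q=P[m];
for k in range(4):
    A=np.c_[q[:,:2],np.ones(len(q))];c=np.linalg.lstsq(A,q[:,2],rcond=None)[0];e=abs(A@c-q[:,2]);q=q[e<max(.003,np.median(e)*2)]
print('stand plane',len(q),c,'tilt',np.arctan(np.hypot(*c[:2])),'upslope yaw',np.arctan2(c[1],c[0]))
m=near(.51,-.307,.075)&(r-g<40)&(z>.008);print('stand rect',cv2.minAreaRect((P[near(.51,-.307,.075)&(z>.012)][:,:2]*1000).astype(np.float32)))
m=near(.51,-.307,.06)&(r>g+60)&(z>.02);q=P[m];print('lens red',len(q),q.mean(0),q.max(0),q.min(0))
m=near(.54,.228,.06)&(r>b+80)&(g>b+60)&(z>.11);q=P[m];print('fin',len(q),q.mean(0),cv2.minAreaRect((q[:,:2]*1000).astype(np.float32)))
m=near(.62,.243,.16)&(abs(z-.094)<.006);print('lidtop',cv2.minAreaRect((P[m][:,:2]*1000).astype(np.float32)))
```

```text
jig 1132 ((486.22119140625, -58.412017822265625), (99.45171356201172, 99.2625961303711), 22.784265518188477)
stand plane 360 [ 0.3525 -0.0083 -0.1471] tilt 0.3389911428873546 upslope yaw -0.023683190041046326
stand rect ((512.8203125, -306.8629455566406), (85.5090103149414, 83.3394775390625), 89.5755386352539)
lens red 572 [ 0.5018 -0.3089  0.054 ] [ 0.5321 -0.2764  0.0879] [ 0.4711 -0.3365  0.028 ]
fin 145 [0.5396 0.2249 0.1294] ((540.0867309570312, 226.35720825195312), (38.90288543701172, 14.122488021850586), 9.242094993591309)
lidtop ((618.3184814453125, 240.47999572753906), (212.80584716796875, 205.26620483398438), 9.552488327026367)
```

```bash
cat >> h.py <<'E'
def frame(z,y):
    z=np.array(z,float);z/=np.linalg.norm(z);y=np.array(y,float);y-=z*(y@z);y/=np.linalg.norm(y)
    return np.c_[np.cross(y,z),y,z]
s,c=np.sin(.4),np.cos(.4)
AX=np.array([-s,0,c]); LENS=np.array([.5046,-.307,.0533]); RL=frame(-AX,[0,-1,0])
E
python3 - <<'E'
from h import *
print(rel(LENS+AX*.13,RL))
o=env.get_obs();A=R.from_rotvec(o['tool_rot'])
print(rel([.3,-.45,.25],RL))
E
```

```text
(array([14.2282, -5.3238,  3.0101]), array([-0.6183,  4.5557,  3.0501]))
(array([ 6.7675, -1.4522, -0.0684]), array([-0.6183,  4.5557,  3.0501]))
```

```bash
python3 -m inch '[[[0.7,-0.3,0.15,0,0.2,0.2,85],[2,-0.8,0.4,-0.1,0.7,0.5,85],[3.5,-1.3,0.7,-0.15,1.2,0.8,85],[5,-1.9,1.1,-0.2,1.7,1.1,85],[6.5,-2.4,1.4,-0.3,2.2,1.5,85],[8,-3,1.7,-0.4,2.7,1.8,85],[9.5,-3.5,2,-0.45,3.2,2.1,85],[11,-4.1,2.3,-0.5,3.7,2.4,85],[12.4,-4.6,2.6,-0.55,4.1,2.7,85],[13.5,-5.05,2.85,-0.6,4.4,2.9,85],[14.1,-5.28,2.98,-0.62,4.55,3.05,85],[14.23,-5.32,3.01,-0.62,4.56,3.05,85]]]' 40
python3 - <<'E'
from h import *
f=grab('wrist');save(f,'w1');P=cloud(f);I=f['img'].astype(int);r,g,b=I[...,0],I[...,1],I[...,2]
print(env.get_obs()['q'],rel(LENS+AX*.13,RL))
L=env.landmark_of('lens_mid','wrist');print([(d['xyz'],d['p']) for d in L])
m=(r>g+60)&(r>b+60)&(np.linalg.norm(P-LENS,axis=-1)<.07);q=P[m]-LENS
loc=q@RL; h=-loc[:,2]; rim=loc[(h>.017)&(h<.026)]
print(len(q),'h pct',np.percentile(h,[1,50,90,99]),len(rim))
(c0,rad)=cv2.minEnclosingCircle((rim[:,:2]*1000).astype(np.float32));print('rim centre mm in tool xy rel LENS',c0,rad,np.percentile(rim[:,:2],[.5,99.5],axis=0))
# stand plate plane
m=(abs(r-g)<30)&(abs(r-b)<30)&(np.linalg.norm(P-[.5128,-.307,.034],axis=-1)<.065)&(P[...,2]>.015);q=P[m]
for k in range(5):
    A=np.c_[q[:,:2],np.ones(len(q))];c=np.linalg.lstsq(A,q[:,2],rcond=None)[0];e=abs(A@c-q[:,2]);q=q[e<max(.002,np.median(e)*2)]
print(len(q),c,np.arctan(np.hypot(*c[:2])),np.arctan2(c[1],c[0]))
E
```

```text
t: 1.75
eef_pos: [0.4552, -0.305, 0.1723]
tool_rot: [-3.077, -0.002, -0.624]
ft_force: [-1.0, -0.7, 0.2]
width: 0.0848
grasp_force: 0.0
[-0.806   0.3431  1.9389  0.4946  0.6356  0.3942] (array([-0.0233,  0.0451, -0.0285]), array([-0.0156,  0.0025,  0.0222]))
[([0.5052, -0.3079, 0.0547], 0.78)]
7188 h pct [-0.0178 -0.0061  0.0205  0.0215] 1853
rim centre mm in tool xy rel LENS (-0.6484772562980652, -0.652437150478363) 29.899168014526367 [[-0.0297 -0.0295]
 [ 0.0287  0.0283]]
4190 [ 0.4063 -0.002  -0.1751] 0.3859632033701132 -0.005012178580758365
```

View pics/w1.png

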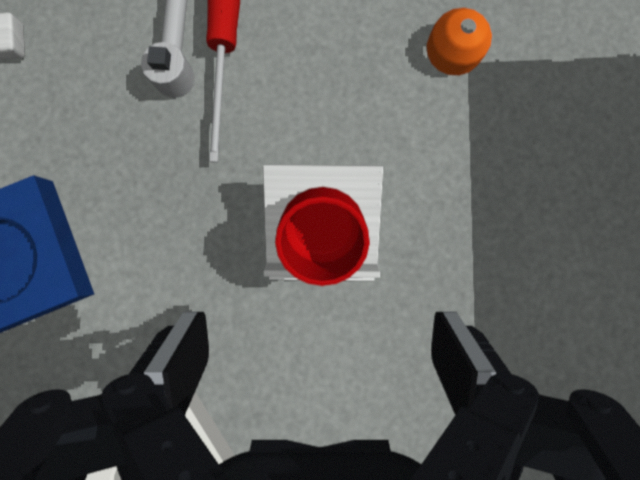

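The lens rim at (322,236) is centred within 1 mm of my model. Before descending, I check where the open fingertips really are.

Run:
```python
from h import *
o=env.get_obs();f=grab('wrist');P=cloud(f)
q=(P-o['eef_pos'])@R.from_rotvec(o['tool_rot']).as_matrix()
m=(abs(q[...,1])<.06)&(abs(q[...,0])<.03)&(q[...,2]<.03);k=q[m];print(len(k),k[:,2].max() if len(k) else 0)
for s in(1,-1):
    t=k[k[:,1]*s>0];print(np.percentile(t[:,2],[50,90,99,100]), t[t[:,2]>np.percentile(t[:,2],95)].mean(0))
```

```text
37796 0.005689071401059125
[-0.0501 -0.0156  0.0007  0.0055] [ 0.0036  0.0446 -0.0025]
[-0.0502 -0.016   0.0006  0.0057] [ 0.0036 -0.0443 -0.0027]
```

```bash
python3 -m inch '[[[-0.05,0.02,0.4,0,0,0,85],[-0.05,0.02,1.2,0,0,0,85],[-0.05,0.02,2.1,0,0,0,85],[-0.05,0.02,2.9,0,0,0,85],[-0.05,0.02,3.6,0,0,0,85],[-0.05,0.02,4.2,0,0,0,85],[-0.05,0.02,4.55,0,0,0,85],[-0.05,0.02,4.75,0,0,0,85],[-0.05,0.02,4.81,0,0,0,85],[-0.05,0.02,4.81,0,0,0,70],[-0.05,0.02,4.81,0,0,0,62]]]' 30
python3 -m inch '[[[0,0,0,0,0,0,55],[0,0,0,0,0,0,50],[0,0,0,0,0,0,50],[0,0,0,0,0,0,50],[0,0,0,0,0,0,50],[0,0,0,0,0,0,50]]]' 30
python3 - <<'E'
from h import *
o=env.get_obs();f=grab('wrist');P=cloud(f);I=f['img'].astype(int)
q=(P-o['eef_pos'])@R.from_rotvec(o['tool_rot']).as_matrix()
red=(I[...,0]>I[...,1]+60)
m=(abs(q[...,1])<.06)&(abs(q[...,0])<.03)&(q[...,2]<.03)&~red;k=q[m]
for s in(1,-1):
    t=k[(k[:,1]*s>.028)];print(np.percentile(t[:,2],[50,90,99,100]))
t=q[red&(np.linalg.norm(q,axis=-1)<.06)];rim=t[(t[:,2]<np.percentile(t[:,2],3)+.004)];print('rim',rim.mean(0),rim.min(0),rim.max(0))
E
```

```text
t: 2.82
eef_pos: [0.4997, -0.308, 0.0624]
tool_rot: [3.078, -0.0, 0.626]
ft_force: [0.5, 1.8, 0.5]
width: 0.0635
grasp_force: 0.4
t: 3.32
eef_pos: [0.4996, -0.308, 0.0628]
tool_rot: [3.078, -0.0, 0.626]
ft_force: [-5.8, 0.1, 6.7]
width: 0.06
grasp_force: 31.3
[-0.0423 -0.0149  0.005   0.0203]
[-0.0424 -0.0151  0.0048  0.0204]
rim [ 0.001   0.0003 -0.0093] [-0.0308 -0.0299 -0.0119] [ 0.03    0.0304 -0.0064]
```

Run:
```python
from h import *
RD=frame([0,0,-1],[0,-1,0])
o=env.get_obs()
print(rel(o['eef_pos']+[-.01,0,.10],RL))
print(rel([.46,-.16,.16],RD))
print(rel([.486,-.0584,.11],RD))
```

```text
(array([ 1.194 ,  0.004 , -3.8385]), array([ 0.0113, -0.0142,  0.0018]))
(array([ 0.0608, -5.9142, -4.2041]), array([ 0.0116, -4.5979, -0.0005]))
(array([ 0.2377, -9.9804, -1.9608]), array([ 0.0116, -4.5979, -0.0005]))
```

```bash
python3 -m inch '[[[0.1,0,-0.3,0,0,0,50],[0.4,0,-1.2,0,0,0,50],[0.75,0,-2.3,0,0,0,50],[1.0,0,-3.2,0,0,0,50],[1.19,0,-3.84,0,-0.3,0,50],[1.1,-0.7,-4,0,-1,0,50],[0.9,-1.8,-4.1,0,-1.8,0,50],[0.65,-3,-4.15,0,-2.6,0,50],[0.4,-4.2,-4.2,0,-3.5,0,50],[0.2,-5.3,-4.2,0,-4.3,0,50],[0.06,-5.9,-4.2,0,-4.6,0,50],[0.06,-5.91,-4.2,0.01,-4.6,0,50]]]' 30
python3 - <<'E'
from h import *
RD=frame([0,0,-1],[0,-1,0])
o=env.get_obs();f=grab('wrist');save(f,'w2');P=cloud(f);I=f['img'].astype(int);r,b=I[...,0],I[...,2];z=P[...,2]
m=(abs(P[...,0]-.486)<.085)&(abs(P[...,1]+.058)<.085)&(abs(z-.022)<.005)&(b>r+40)
print('jig',m.sum(),cv2.minAreaRect((P[m][:,:2]*1000).astype(np.float32)),np.median(z[m]))
m=np.hypot(P[...,0]-.486,P[...,1]+.058)<.028;m&=(z<.012);q=P[m];print('pocket floor',len(q),q[:,2].mean() if len(q) else 0)
q=(P-o['eef_pos'])@R.from_rotvec(o['tool_rot']).as_matrix();red=r>I[...,1]+60
t=q[red&(np.linalg.norm(q,axis=-1)<.06)];rim=t[(t[:,2]<-.007)];print('rim',rim.mean(0),rim.min(0),rim.max(0), np.linalg.lstsq(np.c_[rim[:,:2],np.ones(len(rim))],rim[:,2],rcond=None)[0])
E
```

```text
t: 4.37
eef_pos: [0.46, -0.1576, 0.1596]
tool_rot: [-3.141, -0.004, 0.004]
ft_force: [0.5, -0.4, -1.0]
width: 0.0601
grasp_force: 33.0
jig 15306 ((485.1857604980469, -58.07633972167969), (100.21358489990234, 101.03683471679688), 22.631410598754883) 0.02109935646333541
pocket floor 4663 0.005179654728761544
rim [ 0.0016  0.0003 -0.0094] [-0.03   -0.0297 -0.0116] [ 0.0304  0.0302 -0.007 ] [-0.0031 -0.0016 -0.0094]
```

View pics/w2.png

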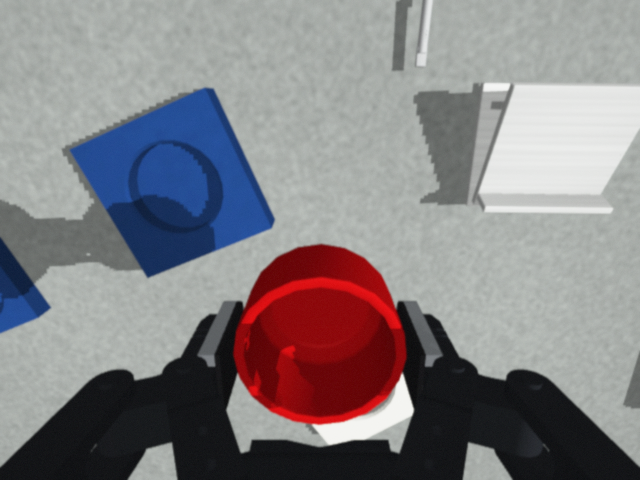

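The lens is held level and centred at (320,345). The large jig's pocket is at (177,185), and it measures 100 mm across, centred at (0.4853, -0.0581).

Run:
```python
from h import *
RD=frame([0,0,-1],[0,-1,0])
print(rel([.4853,-.0581,.065],RD))
```

```text
(array([ 1.0058, -4.0317,  3.7878]), array([-0.0009,  0.0043,  0.0252]))
```

```bash
python3 -m inch '[[[0.1,-0.5,0.1,0,0,0,50],[0.4,-1.6,0.6,0,0,0,50],[0.7,-2.8,1.5,0,0,0,50],[0.95,-3.7,2.4,0,0,0,50],[1,-4,3.2,0,0,0,50],[1,-4.03,3.65,0,0,0,50],[1,-4.03,3.78,0,0,0,50],[1,-4.03,3.78,0,0,0,50]]]'
python3 - <<'E'
from h import *
RD=frame([0,0,-1],[0,-1,0]);o=env.get_obs()
print(o['eef_pos'],o['ft_force'],rel([.4853,-.0581,.038],RD))
E
```

```text
t: 5.08
eef_pos: [0.4851, -0.0599, 0.0644]
tool_rot: [-3.141, 0.001, 0.002]
ft_force: [0.5, 0.3, -1.2]
width: 0.0601
grasp_force: 33.0
[ 0.4851 -0.0599  0.0644] [ 0.5339  0.3028 -1.2305] (array([ 0.0103, -0.0712,  1.0578]), array([-0.0085,  0.0134, -0.0093]))
```

```bash
python3 -m inch '[[[0.01,-0.07,0,0,0,0,50],[0.01,-0.07,0.2,0,0,0,50],[0.01,-0.07,0.4,0,0,0,50],[0.01,-0.07,0.6,0,0,0,50],[0.01,-0.07,0.75,0,0,0,50],[0.01,-0.07,0.8,0,0,0,50],[0.01,-0.07,0.8,0,0,0,50]]]'
```

```text
t: 5.67
eef_pos: [0.4851, -0.0572, 0.0442]
tool_rot: [-3.141, -0.0, 0.003]
ft_force: [-0.9, 0.2, -1.7]
width: 0.0598
grasp_force: 33.0
```

```bash
python3 -m inch '[[[0,0,0.08,0,0,0,50],[0,0,0.16,0,0,0,50],[0,0,0.2,0,0,0,50],[0,0,0.24,0,0,0,50],[0,0,0.24,0,0,0,50]]]'
```

```text
t: 6.08
eef_pos: [0.4853, -0.0572, 0.0385]
tool_rot: [-3.141, -0.0, 0.002]
ft_force: [-0.1, -0.1, -0.2]
width: 0.0599
grasp_force: 33.0
```

```bash
python3 -m inch '[[[0,0,0.04,0,0,0,50],[0,0,0.07,0,0,0,50],[0,0,0.1,0,0,0,50],[0,0,0.1,0,0,0,50]]]'
```

```text
t: 6.42
eef_pos: [0.4854, -0.0573, 0.0372]
tool_rot: [-3.141, -0.0, 0.001]
ft_force: [-6.5, 1.4, 18.2]
width: 0.0602
grasp_force: 34.5
```

```bash
python3 -m inch '[[[0,0,0,0,0,0,64],[0,0,0,0,0,0,72],[0,0,0,0,0,0,85],[0,0,-0.1,0,0,0,85],[0,0,-0.4,0,0,0,85],[0,0,-1,0,0,0,85],[0,0,-2,0,0,0,85],[0,0,-3.2,0,0,0,85],[0,0,-4.4,0,0,0,85],[0,0,-5.2,0,0,0,85],[0,0,-5.5,0,0,0,85],[0,0,-5.5,0,0,0,85]]]'
python3 - <<'E'
from h import *
o=env.get_obs();f=grab('wrist');save(f,'w3');P=cloud(f);I=f['img'].astype(int);r,g=I[...,0],I[...,1]
m=(r>g+60)&(np.hypot(P[...,0]-.485,P[...,1]+.058)<.045);q=P[m];rim=q[q[:,2]>.043]
print(len(q),len(rim),np.percentile(q[:,2],[1,50,95,99.5]),rim.mean(0),cv2.minEnclosingCircle((rim[:,:2]*1000).astype(np.float32)))
print(np.linalg.lstsq(np.c_[rim[:,:2]-rim[:,:2].mean(0),np.ones(len(rim))],rim[:,2],rcond=None)[0])
print([(d['xyz'],d['p']) for d in env.landmark_of('lens_mid','wrist')])
RY=R.from_euler('z',.163).as_matrix();ex=RY[:,0];ey=RY[:,1]
print(o['q'],'to fin hover',rel([.540,.2265,.25],frame([0,0,-1],-ey)))
E
```

```text
t: 7.42
eef_pos: [0.4862, -0.0575, 0.1755]
tool_rot: [-3.142, -0.0, -0.004]
ft_force: [0.7, -0.7, 0.5]
width: 0.085
grasp_force: 0.0
6271 1639 [0.0089 0.019  0.0475 0.0482] [ 0.4861 -0.0576  0.0466] ((485.5939636230469, -57.36764144897461), 29.979042053222656)
[0.0031 0.0013 0.0466]
[([0.4845, -0.0569, 0.0268], 0.55)]
[-0.2131  0.3366  1.8776  0.0007  0.925   1.3571] to fin hover (array([  2.1937, -11.3527,  -3.073 ]), array([-0.012 ,  0.0192, -1.8658]))
```

View pics/w3.png

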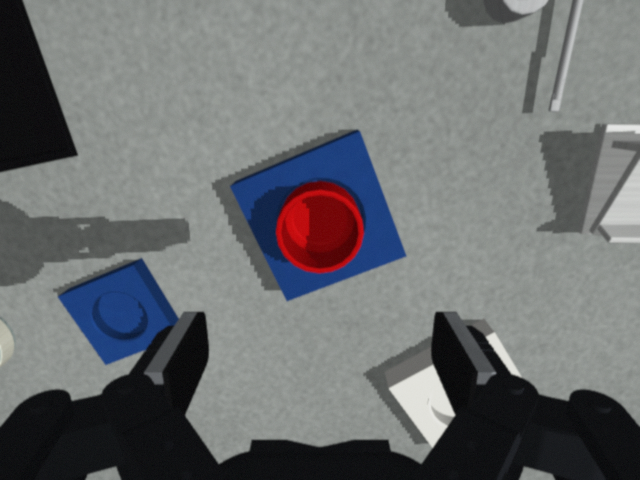

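The lens is seated: rim height 0.048, level, at (320,227). Now to the case fin.

```bash
python3 -m inch '[[[0.05,-0.2,-0.3,0,0,0,85],[0.2,-1,-1,0,0,-0.2,85],[0.5,-2.3,-1.9,0,0,-0.4,85],[0.8,-3.8,-2.6,0,0,-0.7,85],[1.1,-5.3,-3,0,0,-0.95,85],[1.35,-6.8,-3.07,0,0,-1.2,85],[1.6,-8.2,-3.07,0,0,-1.4,85],[1.85,-9.5,-3.07,0,0,-1.6,85],[2.05,-10.5,-3.07,0,0,-1.75,85],[2.15,-11.1,-3.07,0,0,-1.85,85],[2.19,-11.35,-3.07,0,0,-1.87,85],[2.19,-11.35,-3.07,0,0,-1.87,85]]]' 40
python3 - <<'E'
from h import *
f=grab('wrist');save(f,'w4');P=cloud(f);I=f['img'].astype(int);r,g,b=I[...,0],I[...,1],I[...,2];z=P[...,2]
m=(r>b+80)&(g>b+60)&(abs(z-.132)<.008)&(np.hypot(P[...,0]-.54,P[...,1]-.2265)<.05);q=P[m]
print('fin',len(q),np.median(q[:,2]),cv2.minAreaRect((q[:,:2]*1000).astype(np.float32)))
print([(d['xyz'],d['p']) for d in env.landmark_of('lid_grip','wrist')],[(d['xyz'],d['p']) for d in env.landmark_of('lid_hinge','wrist')])
o=env.get_obs();print(o['q'],o['eef_pos'])
for a in(.16,.17):
  ey=np.array([-np.sin(a),np.cos(a),0])
  print(rel([.540,.2265,.118],frame([0,0,-1],-ey)))
E
```

```text
t: 8.52
eef_pos: [0.54, 0.2269, 0.2498]
tool_rot: [-3.13, -0.258, 0.004]
ft_force: [-0.2, -0.5, 0.1]
width: 0.085
grasp_force: 0.0
fin 1155 0.13082872422512568 ((539.7109375, 227.74273681640625), (39.74931335449219, 12.953116416931152), 9.809428215026855)
[([0.5429, 0.2329, 0.1176], 0.81)] []
[0.315  0.4131 1.5545 0.0009 1.1754 1.7234] [0.5402 0.2251 0.2504]
(array([ 0.0097, -0.0516,  5.2961]), array([-0.0067,  0.0168,  0.0235]))
(array([ 0.0097, -0.0516,  5.2961]), array([-0.0068,  0.0168, -0.0911]))
```

View pics/w4.png

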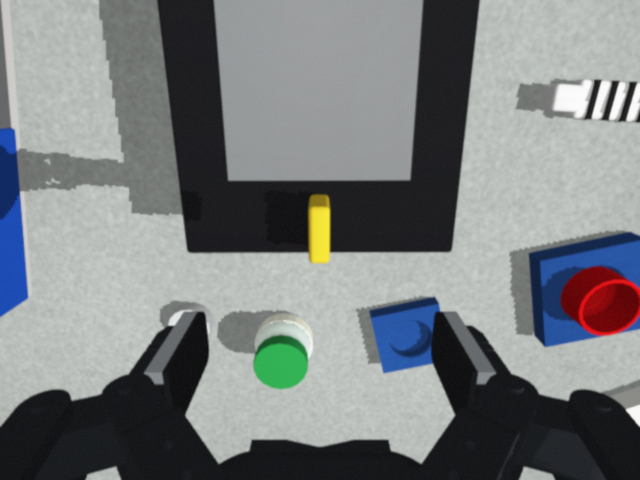

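The fin is at (319,229), aligned with the tool. I descend and grip.

```bash
python3 -m inch '[[[0,-0.07,0.4,0,0,-0.05,80],[0,-0.07,1.3,0,0,-0.05,60],[0,-0.07,2.4,0,0,-0.05,50],[0,-0.07,3.4,0,0,-0.05,40],[0,-0.07,4.3,0,0,-0.05,40],[0,-0.07,4.9,0,0,-0.05,40],[0,-0.07,5.2,0,0,-0.05,40],[0,-0.07,5.3,0,0,-0.05,40],[0,-0.07,5.3,0,0,-0.05,30]]]' 60
python3 -m inch '[[[0,0,0,0,0,0,20],[0,0,0,0,0,0,8],[0,0,0,0,0,0,5],[0,0,0,0,0,0,5],[0,0,0,0,0,0,5],[0,0,0,0,0,0,5],[0,0,0,0,0,0,5],[0,0,0,0,0,0,5]]]' 60
```

```text
t: 9.42
eef_pos: [0.5399, 0.2278, 0.1179]
tool_rot: [-3.13, -0.262, 0.002]
ft_force: [-0.4, -0.4, 0.5]
width: 0.0302
grasp_force: 0.0
t: 10.08
eef_pos: [0.5404, 0.228, 0.1192]
tool_rot: [-3.13, -0.263, -0.001]
ft_force: [-2.1, -4.1, 7.1]
width: 0.0132
grasp_force: 59.1
```

```bash
python3 -m inch '[[[0.01,0,-0.05,0,-0.08,0,5],[0.02,0,-0.1,0,-0.16,0,5],[0.04,0,-0.15,0,-0.25,0,5],[0.05,0,-0.2,0,-0.33,0,5],[0.06,0,-0.25,0,-0.41,0,5],[0.07,0,-0.3,0,-0.5,0,5],[0.085,0,-0.35,0,-0.57,0,5],[0.085,0,-0.35,0,-0.57,0,5]]]' 70
```

```text
t: 10.75
eef_pos: [0.5421, 0.2283, 0.1263]
tool_rot: [3.126, 0.263, -0.081]
ft_force: [1.3, -4.8, -4.7]
width: 0.013
grasp_force: 68.8
```

```bash
python3 -m inch '[[[0.02,0,-0.09,0,-0.15,0,5],[0.045,0,-0.19,0,-0.3,0,5],[0.07,0,-0.28,0,-0.45,0,5],[0.09,0,-0.37,0,-0.6,0,5],[0.115,0,-0.45,0,-0.75,0,5],[0.14,0,-0.54,0,-0.9,0,5],[0.165,0,-0.62,0,-1.03,0,5],[0.187,0,-0.69,0,-1.15,0,5],[0.22,0,-0.79,0,-1.3,0,5],[0.25,0,-0.88,0,-1.46,0,5],[0.285,0,-0.97,0,-1.62,0,5],[0.306,0,-1.03,0,-1.72,0,5]]]' 70
python3 - <<'E'
from h import *
o=env.get_obs();print(o['ft_force'],o['eef_pos'])
f=grab('scene');P=cloud(f);I=f['img'];
save(f,'s5')
ex=np.array([np.cos(.168),np.sin(.168),0]);ey=np.array([-ex[1],ex[0],0])
H=np.array([.5399,.2275,0])+.175*ex
q=(P-H);a=q@ex;bb=q@ey;z=P[...,2]
m=(a>-.16)&(a<-.03)&(abs(bb)<.09)&(abs(bb)>.045)&(z>.08)&(z<.18)
A=np.c_[a[m],np.ones(m.sum())];c=np.linalg.lstsq(A,z[m],rcond=None)[0];print('lid slope',m.sum(),np.arctan(-c[0]),c)
d=env.landmark_of('lid_grip','scene');print([(x['xyz'],x['p']) for x in d])
E
```

```text
t: 11.75
eef_pos: [0.5509, 0.2298, 0.1517]
tool_rot: [3.098, 0.261, -0.314]
ft_force: [2.8, -4.6, -7.4]
width: 0.013
grasp_force: 68.6
[ 2.7561 -4.5632 -7.3856] [0.5509 0.2298 0.1517]
lid slope 3296 0.1866285675965802 [-0.1888  0.0966]
[]
```

View pics/s5.png

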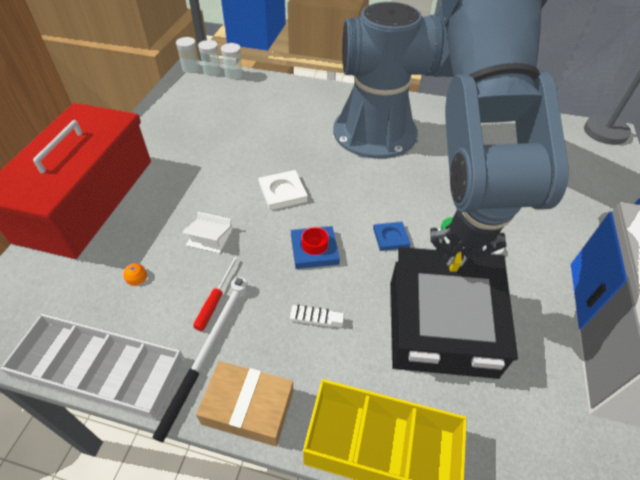

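The lid is open about 0.19 rad and held, and the lens at (315,239) is still seated. I nudge the lid slightly, let it settle, and hand in.

```bash
python3 -m inch '[[[0.015,0,-0.04,0,-0.06,0,5],[0.015,0,-0.04,0,-0.06,0,5],[0.015,0,-0.04,0,-0.06,0,5],[0.015,0,-0.04,0,-0.06,0,5],[0.015,0,-0.04,0,-0.06,0,5],[0.015,0,-0.04,0,-0.06,0,5]]]' 70
python3 - <<'E'
from h import *
o=env.get_obs();print(o['eef_pos'],o['ft_force'],o['width'],o['grasp_force'])
if o['grasp_force']>40: print(env.job_done())
E
```

```text
t: 12.35
eef_pos: [0.5514, 0.2299, 0.153]
tool_rot: [3.098, 0.26, -0.32]
ft_force: [3.9, -4.2, -5.2]
width: 0.0128
grasp_force: 68.9
[0.5514 0.2299 0.153 ] [ 3.877  -4.2483 -5.2366] 0.012843885848185172 68.94671201705933
the job is handed in; nothing more can be done
None
```

The job is handed in at 12.35 s: the lens is released and seated level, hollow side up, in the large blue jig, and the arm still holds the lid about 0.2 rad open, its front edge about 4 cm up.

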